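# Lock the tongued lid onto the cutter tray

### The arm

A 6-joint arm with a two-finger parallel gripper is mounted at the origin on a cart in front of the work surface, level with it; the furniture and walls round the work are solid. World frame = base frame: x ahead of the robot, y to its left, z up, the work surface at z = 0. Lengths are in m, angles in rad, forces in N, time in s.
With the tool pointing down it reaches from about 0.35 to 0.725 m from the base axis. Payload 4.3 kg.
Tool frame: the origin (TCP) lies on the centre line of the jaws, within the pads' length; the fingertips stand 22 mm ahead of it and the grasp point (between the pads) lies 3 mm ahead of it; z points along the fingers, y is the line along which they close (so a half turn about z gives the same grasp; the last joint's range is limited). The gripper opens to 85 mm and grips with 20 to 120 N. Pads are 22 mm wide; open, the fingers measure 114 mm over their backs; the gripper's body (76 mm by 85 mm) begins 54 mm behind the grasp point. The pads swing forward as they close: fully open they stand 13 mm farther back than shut.
Start: joints at [1.13, 0.377, 0.081, 1.274, 0, 1.46], TCP at [0.187, 0.544, 0.253] pointing down, gripper open.
Joint ranges: [-2.72, 2.72], [-0.84, 1.66], [-1.02, 1.22], [-1.77, 2.12], [-1.37, 1.28], [-3.14, 3.14]. Speed limits (rad/s): [2.57, 2.57, 3.14, 3.14, 3.14, 3.14].

### API

Orientations are given as a unit quaternion [x, y, z, w].
In Python, from bench import readout, eyes, ticket gives the robot as it stands. The module is installed in compiled form; this text tells all that it offers.
- The arm moves only by the tool carry_out, never from a script. Its argument "targets" is a list of rows, each a list of 6 numbers: the shift along the tool's x, y, z in units of 250 mm (1.0 is 250 mm), then the turn, a rotation vector about the tool's x, y, z in units of 90 degrees (1.0 is 90 degrees). In form: [[tx, ty, tz, ax, ay, az], ...]. A call has 1 to 12 rows; each row is the pose to reach, as a shift and turn from the pose commanded when the call began, along the tool's axes at that moment; what a row does not reach only later rows make up. A row lasts 1/8 s, in which the tool goes at most 62.5 mm and 10.7 degrees, less where a joint would pass 70% of its speed; a pose out of reach is approached as far as the arm can. A call with a number of a shift or a turn outside -1 to 1 is refused whole. A call with a gripper value outside its range is refused whole. "grip" is the closure, from -1 (fully open) to 1 (shut), so that 0 is half open, set as the call begins (left out, the last holds). The fingers move at their own pace and stop on an object; "grip_force" is the grip in N (left out, the last holds). Time passes only in rows, so rows that repeat a pose let the fingers close. It gives the time, the measured TCP pose, the force, the opening and the grip force at its end, in the units of the state.
- readout.get_obs(): the state, without advancing time (a new reading comes with each control period).
- eyes.get_image(name): name is "side" or "top"; returns the picture (384x512x3 uint8, red, green, blue); there is no depth.
- eyes.camera_model(name): a dict with "fx", "fy", "cx", "cy" (pixels), "world_from_camera" (4x4, takes a point from camera to world coordinates). Camera axes: x right, y up, looking along -z (the intrinsics and any distortion apply to the point x, -y, -z); pixel columns grow to the right and rows downward; lengths in m; the calibration is good to about 2 mm. A picture is of the moment at which its call begins. camera_model takes no time and is no camera call.
- ticket.hand_in(): hands the job in; it is judged then, once.
The state is a dict: "time": time; "joint_pos": joint angles; "qvel": joint speeds; "tau": joint torques, N m; "position": TCP position; "orientation": TCP orientation; "wrist_force": force on the tool from outside, world axes, zero at the start; "torque": the same for the moment, N m; "grip_width": opening from 0.0 (shut) to 1.0 (fully open); "grip_force": force on a finger pad.
Only numpy, scipy, OpenCV 4.12 (cv2) and the standard library are available. Lean on these libraries where they do the work, as an engineer would, in place of code of your own. Each camera call takes 0.05 s, during which the arm holds its last target. There are 200 camera calls.

### The job

Close the wooden cutter tray with its loose tongued lid: take the lid by its grip bar, hold it at a slant and angle its tongue under the lip of the tray's groove, push it gently in against the springy cork strip without crushing the cork, and lower the other end until the lid drops flat behind the low end ledge, locked and square with the tray; then let go. Do not use force on the joint, and leave the other things on the worktop where they are.

Things in the scene. Friction and masses are not known exactly. Their poses are not given: they have to be found in the camera images.
- base: fixed wooden base board, 160 mm (its x) by 214 mm (its y), 6 mm thick, origin on the worktop, z up. On it an open wooden tray, 150 mm wide, square with it, stiffly shifted along y by up to 14 mm either way: not given, to be seen or felt. Tray at no shift: y -87 to +94 mm; 9 mm side walls at x = +-70 mm, tops at z 33 mm: the lid lies on them. A cutter and cone lie fixed inside
- strip (a joint): how far the cork strip in the tray's groove is pushed in (m, 0 at rest, its face 7 mm behind the lip's front). It yields from 1.5 N, then 2 N per mm: at 3 mm (7.5 N) the lid just clears the end ledge, beyond 6 mm (13.5 N) the cork is crushed; 4 to 5 mm (10 N) is right while lowering. It pushes the let-go lid back against the ledge, where it reads 0.003. Friction of wood on wood is about 0.6
- base_groove (a point): on the base board: middle of the groove's mouth if the tray were not shifted (base x 0, y 67, z 33 mm). Rail at the tray's +y end, groove open to -y and at both its ends; floor level with the side walls (z 33 mm), lip above it from z 44 to 52 mm, cork strip inside
- base_ledge (a point): on the base board: middle of the upper inner edge of the tray's low end ledge if the tray were not shifted (base x 0, y -75, z 42 mm); the ledge is 12 mm thick and moves with the tray, so groove and ledge keep their distance
- lid: loose wooden lid, 0.2 to 0.42 kg, 146 mm wide (its x), y -76 to +76 mm, 13 mm thick; origin at the centre of its underside, z up. Starts flat on the worktop, grip bar up. Slant in the groove (free -y end raised): up to 0.3 rad fits, 0.15 is comfortable, below 0.06 the free end does not pass over the ledge. Locked: origin at base x 0, z 33 mm, y 1 mm plus the tray's shift, axes along the base's
- lid_grip (a point): on the lid: middle of the top of its solid grip bar (lid x 0, y -10, z 47 mm). The bar is 70 mm long in x, 18 mm thick in y and stands from z 13 to 47 mm
- lid_tongue (a point): on the lid: middle of the lower edge of the tongue's tip (lid x 0, y 76, z 0 mm). The tongue is the last 16.5 mm of the lid at +y, as wide as the lid, 7 mm thick, its underside level with the lid's
- cutter_star: star-shaped metal cookie cutter beyond the tray, 53x56x22 mm, bystander; origin under its centre
- cutter_round: round metal cookie cutter, 56 mm across, 26 mm high, bystander; origin under its centre

How it is judged:
By the outcome, as a careful person would: the job done as asked, in the order asked, and still so for the second after the job is handed in, with the robot touching nothing.
It also fails if it takes over 64 s, if anything falls off the work surface, if the arm or the gripper's body presses on something with over 40 N, if the wrist force passes 120 N, or if a joint passes its speed limit or range.

## Working session

There is one attempt and no reset: what is moved stays moved. The work goes in short steps, Python scripts to look and compute and a tool call to move; the robot and the scene stay as the last step left them, time stands still between calls to the robot, and variables do not carry over. Pictures are saved under pics/ and viewed, at most 10 in all, crops included, and the job is handed in when it is done.

Besides the shell and the picture viewer there is one more tool, called after "Emit:" as a command line: name --pt "numbers of a row" for each row, then --argument value for the rest. carry_out: Moves the arm, as the interface text tells. Its arguments: {"type":"object","properties":{"targets":{"type":"array"},"grip":{"type":"number"},"grip_force":{"type":"number"}},"required":["targets"]}

```bash
mkdir -p pics
python3 - <<'E'
from bench import readout, eyes
import cv2, numpy as np
print(readout.get_obs())
for n in("side","top"):
    cv2.imwrite(f"pics/{n}0.png",eyes.get_image(n)[:,:,::-1]); print(n,eyes.camera_model(n))
E
```

```text
{'time': 0.0, 'joint_pos': array([1.12970859e+00, 3.78078694e-01, 7.96252968e-02, 1.27443305e+00,
       1.23051313e-05, 1.46050683e+00]), 'qvel': array([-2.96502477e-04,  2.91355586e-05, -6.93681788e-04, -3.05977369e-04,
        2.26762519e-03, -2.91318057e-04]), 'tau': array([ 1.43918609e-03, -4.63607275e+01,  2.69873840e+01,  2.08072434e-02,
       -2.40470445e-04, -9.20715792e-06]), 'position': array([0.18647518, 0.54326096, 0.25235171]), 'orientation': array([ 1.64645935e-01,  9.86352181e-01, -1.00392293e-03, -2.90395974e-04]), 'wrist_force': array([-0.47806288, -0.05512656, -0.33168801]), 'torque': array([ 0.02825581,  0.00742151, -0.05905341]), 'grip_force': 0.0, 'grip_width': 0.9965746182305468}
side {'fx': 495.33008925002764, 'fy': 495.33008925002764, 'cx': 255.73775583424768, 'cy': 187.77022403507848, 'world_from_camera': array([[-0.99831489, -0.05097251,  0.02773409,  0.64173996],
       [ 0.05451346, -0.65996249,  0.74931822,  1.05805856],
       [-0.01989117,  0.74956742,  0.66162907,  0.77270141],
       [ 0.        ,  0.        ,  0.        ,  1.        ]])}
top {'fx': 451.34218388763753, 'fy': 451.34218388763753, 'cx': 259.2944009306607, 'cy': 192.1090458421273, 'world_from_camera': array([[-0.02277977,  0.99652158, -0.08016122,  0.50351981],
       [-0.99953435, -0.02433   , -0.01841551,  0.25407654],
       [-0.02030177,  0.07970439,  0.99661178,  1.17447035],
       [ 0.        ,  0.        ,  0.        ,  1.        ]])}
```

View pics/top0.png

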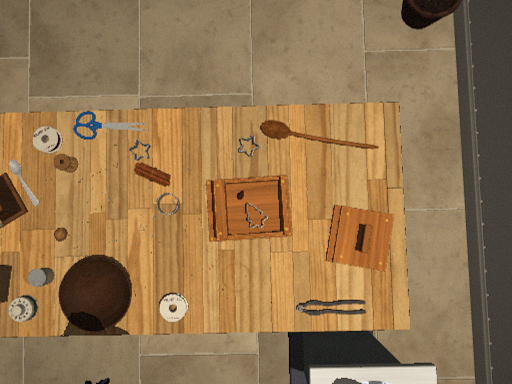

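View pics/side0.png

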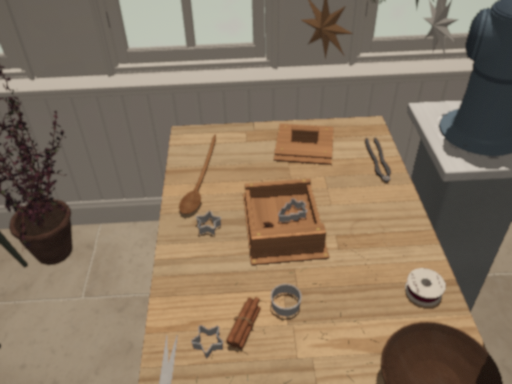

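The top view shows the base board at about (250,208) and the lid at (360,237), with its bar at (361,237) and its tongue on the left (+y world). The tray rail is on the left at col 215. I'll enlarge both views.

Run:
```python
import cv2, numpy as np
a=cv2.imread("pics/top0.png")[160:285,190:410]
b=cv2.imread("pics/side0.png")[110:270,230:350]
cv2.imwrite("pics/topc.png",cv2.resize(a,None,fx=3.6,fy=3.6,interpolation=cv2.INTER_CUBIC))
cv2.imwrite("pics/sidec.png",cv2.resize(b,None,fx=3.7,fy=3.7,interpolation=cv2.INTER_CUBIC))
```

```text
(no output)
```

View pics/topc.png

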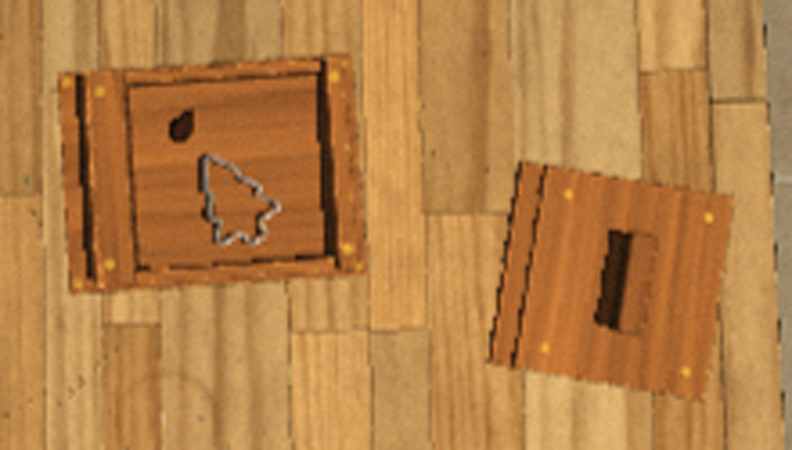

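View pics/sidec.png

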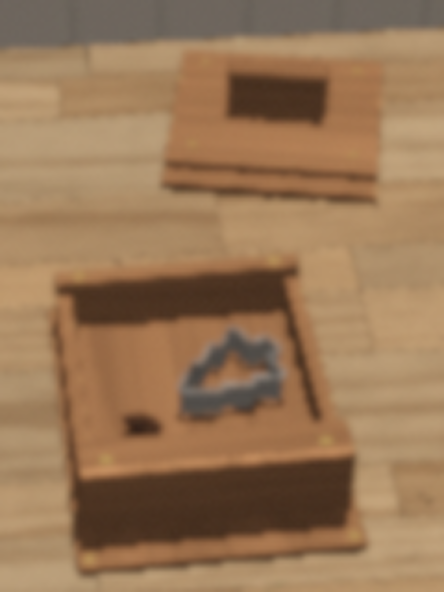

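The crops show brass pins on the rail ((100,91), (110,265)), the ledge ((335,75), (347,247)) and the lid ((568,195), (708,217), (545,348), (685,372)). These are good points to measure, so I'll segment them and triangulate where both views see them.

```bash
cat > h.py <<'E'
import cv2, numpy as np
from bench import eyes, readout
C={n:eyes.camera_model(n) for n in("side","top")}
def ray(n,u,v):
    c=C[n];T=c["world_from_camera"]
    return T[:3,3],T[:3,:3]@np.array([(u-c["cx"])/c["fx"],-(v-c["cy"])/c["fy"],-1])
def onz(n,u,v,z):
    o,d=ray(n,u,v); return o+d*(z-o[2])/d[2]
def tri(p,q):
    o,d=ray("top",*p);e,f=ray("side",*q)
    s=np.linalg.lstsq(np.c_[d,-f],e-o,rcond=None)[0]
    a,b=o+d*s[0],e+f*s[1]; return (a+b)/2,np.linalg.norm(a-b)
def T3(u,v): return 190+(u+.5)/3.6-.5,160+(v+.5)/3.6-.5
def S3(u,v): return 230+(u+.5)/3.7-.5,110+(v+.5)/3.7-.5
E
python3 - <<'E'
from h import *
np.set_printoptions(precision=4,suppress=True)
def pins(n,x0,x1,y0,y1):
    im=cv2.imread(f"pics/{n}0.png").astype(float)
    m=im[:,:,1]-.5*im[:,:,2]-.25*im[:,:,0]   # yellowness vs. wood
    return im
# refine pins: local yellow-excess centroid
def ref(n,p,r=2):
    im=cv2.imread(f"pics/{n}0.png").astype(float)
    u,v=map(round,p); w=im[v-r:v+r+1,u-r:u+r+1]; g=w[:,:,1]-.5*w[:,:,0]
    g=np.clip(g-np.median(g)-5,0,None); yy,xx=np.mgrid[-r:r+1,-r:r+1]
    return (u+(g*xx).sum()/g.sum(), v+(g*yy).sum()/g.sum())
top=dict(b1=(68,80),b2=(78,284),b3=(360,267),r1=(100,91),r2=(110,265),l1=(335,75),l2=(347,247),d1=(568,195),d2=(708,217),d3=(545,348),d4=(685,372))
zz=dict(b=.006,r=.052,l=.042,d=.013)
for k,p in top.items():
    q=ref("top",T3(*p)); print(k,np.array(T3(*p)),np.array(q),onz("top",*q,zz[k[0]])[:2])
side=dict(b1=(90,558),b2=(355,537),r1=(107,458),r2=(325,440),l1=(83,275),l2=(274,262),d1=(217,148),d2=(217,72),d3=(358,150),d4=(358,72))
for k,p in side.items():
    q=ref("side",S3(*p)); print(k,"side",np.array(q),onz("side",*q,zz[k[0]])[:2], *tri(ref("top",T3(*top[k])),q))
# grip bar top corners in top (bar top at crop) and dark side
for p in[(633,232),(658,238),(637,333),(612,328)]: print("bar",onz("top",*T3(*p),.047)[:2])
for p in[(229,74),(327,78)]: print("bar side far?",onz("side",*S3(*p),.047)[:2])
E
```

```text
b1 [208.5278 181.8611] [207.9691 182.2163] [0.6267 0.4089]
b2 [211.3056 238.5278] [211.4232 238.6212] [0.4801 0.402 ]
b3 [289.6389 233.8056] [289.3987 233.5033] [0.4887 0.2006]
r1 [217.4167 184.9167] [217.2708 185.026 ] [0.6142 0.3796]
r2 [220.1944 233.25  ] [219.9471 233.0144] [0.4944 0.3748]
l1 [282.6944 180.4722] [282.4464 180.8112] [0.6217 0.216 ]
l2 [286.0278 228.25  ] [285.9906 228.5386] [0.5017 0.2104]
d1 [347.4167 213.8056] [347.5289 213.4503] [0.5366 0.0507]
d2 [386.3056 219.9167] [386.4262 219.9834] [ 0.5176 -0.0476]
d3 [341.0278 256.3056] [340.9577 256.1349] [0.4285 0.0715]
d4 [379.9167 262.9722] [380.1138 262.7481] [ 0.4098 -0.0268]
b1 side [253.6582 260.7215] [0.6258 0.4101] [0.6263 0.4091 0.0049] 0.0009810468384290878
b2 side [325.3529 254.2353] [0.4802 0.4035] [0.48   0.4022 0.0045] 0.00018358987182065184
r1 side [258.3023 233.8372] [0.614  0.3805] [0.6141 0.3797 0.0512] 0.00027797474230354394
r2 side [317.6875 228.8125] [0.4945 0.3755] [0.4944 0.3749 0.0513] 2.3481466423995535e-06
l1 side [250.6471 183.3529] [0.6217 0.2146] [0.6217 0.216  0.0432] 0.00015499080417945334
l2 side [303.4 179.6] [0.5019 0.2109] [0.5017 0.2104 0.0415] 0.00010093518876047484
 ** On entry to DLASCL parameter number  4 had an illegal value
 ** On entry to DLASCL parameter number  4 had an illegal value
 ** On entry to DLASCL parameter number  4 had an illegal value
 ** On entry to DLASCL parameter number  4 had an illegal value
 ** On entry to DLASCL parameter number  5 had an illegal value
 ** On entry to DLASCL parameter number  4 had an illegal value<stdin>:12: RuntimeWarning: invalid value encountered in scalar divide
Traceback (most recent call last):
  File "h.py", line 11, in tri
    s=np.linalg.lstsq(np.c_[d,-f],e-o,rcond=None)[0]
      ~~~~~~~~~~~~~~~^^^^^^^^^^^^^^^^^^^^^^^^^^^^
numpy.linalg.LinAlgError: SVD did not converge in Linear Least Squares
```

Run:
```python
from h import *
np.set_printoptions(precision=4,suppress=True)
def fr(c,a,p):
    d=p[:2]-np.array(c); return np.array([d@[np.cos(a),np.sin(a)],d@[-np.sin(a),np.cos(a)]])*1e3
B=((.5577,.3048),.0455); L=((.4731,.0120),-.1905)
for n,p,z in[("lip front",(126,80),.052),("lip front",(133,262),.052),("ledge in",(322,65),.042),("ledge in",(336,262),.042),("ledge out",(347,56),.042),("ledge out",(361,250),.042)]:
    print(n,fr(*B,onz("top",*T3(*p),z)))
for n,p,z in[("tongue tip",(520,162),.007),("tip",(490,362),.007),("end",(734,196),.013),("end",(700,400),.013)]:
    print(n,fr(*L,onz("top",*T3(*p),z)))
for p in[(633,232),(658,238),(637,333),(612,328)]: print("bar",fr(*L,onz("top",*T3(*p),.047)))
for s in[(229,74),(327,78)]: print("bar side",fr(*L,onz("side",*S3(*s),.047)))
for t,s in [((633,232),(229,74)),((612,328),(327,78))]: 
    x,e=tri(T3(*t),S3(*s)); print("bar tri",x,e)
for t,s in [((568,195),(201,139)),((545,348),(358,150)),((520,162),(163,184)),((490,362),(377,198))]:
    x,e=tri(T3(*t),S3(*s)); print("lid tri",x,e)
```

```text
lip front [66.4474 53.2293]
lip front [-59.7289  56.2392]
ledge in [ 68.4108 -83.7266]
ledge in [-69.3559 -83.5503]
ledge out [  73.5021 -101.6409]
ledge out [ -62.2634 -101.4418]
tongue tip [72.085  86.5903]
tip [-71.9441  85.6476]
end [ 72.8809 -65.7265]
end [-73.0356 -62.8836]
bar [34.2353  7.9902]
bar [33.0163 -9.5199]
bar [-33.6352  -4.9615]
bar [-33.1351  12.3733]
bar side [32.9731 14.2325]
bar side [-34.0661  11.8165]
bar tri [0.5077 0.0124 0.0419] 0.0010291374642948238
bar tri [0.4425 0.0306 0.0474] 0.0009366096443997775
lid tri [0.5329 0.0522 0.0173] 0.0054334376358665575
lid tri [0.4267 0.0722 0.0162] 0.003240996623095278
lid tri [0.5596 0.083  0.0037] 0.0017008763844514941
lid tri [0.4179 0.1094 0.0035] 0.00106030178700446
```

```bash
cat >> h.py <<'E'
from scipy.spatial.transform import Rotation as R
def pose(yaw,sl=0):  # tool for lid at yaw (lid x dir), slant sl free end raised
    return R.from_euler("z",yaw)*R.from_euler("x",-sl)*R.from_matrix(np.diag([-1,1,-1.]))
def go(p,yaw,sl=0):
    o=readout.get_obs(); r=R.from_quat(o["orientation"])
    print("t",o["time"],"pos",o["position"].round(4),"F",o["wrist_force"].round(1),"w",round(o["grip_width"],3))
    print("row",(r.inv().apply(np.array(p)-o["position"])/.25).round(4),((r.inv()*pose(yaw,sl)).as_rotvec()/(np.pi/2)).round(4))
E
python3 -c "
from h import *
go((.33,.278,.2),-.19); go((.4733,.0127,.12),-.19)"
```

```text
t 0.1 pos [0.1865 0.5433 0.2524] F [-0.1 -0.   0.5] w 0.998
row [-0.8876 -0.8169  0.2111] [-0.0012 -0.0002 -0.0896]
t 0.1 pos [0.1865 0.5433 0.2524] F [-0.1 -0.   0.5] w 0.998
row [-1.7745 -1.6338  0.5325] [-0.0012 -0.0002 -0.0896]
```

Emit:
carry_out --pt "-0.15 -0.14 0.03 0 0 -0.015" --pt "-0.3 -0.28 0.06 0 0 -0.03" --pt "-0.45 -0.41 0.1 0 0 -0.045" --pt "-0.6 -0.55 0.14 0 0 -0.06" --pt "-0.75 -0.69 0.18 0 0 -0.075" --pt "-0.888 -0.817 0.211 0 0 -0.09" --pt "-0.888 -0.817 0.211 0 0 -0.09" --grip -0.2 --grip_force 80

```text
time: 0.98
position: [0.3307, 0.276, 0.1997]
orientation: [0.097, 0.995, -0.001, -0.001]
wrist_force: [0.7, 0.2, 0.8]
grip_width: 0.599
grip_force: 0.0
```

```bash
python3 -c "
from h import *
go((.4733,.0127,.10),-.19)"
```

```text
t 0.975 pos [0.3307 0.276  0.1997] F [0.7 0.2 0.8] w 0.599
row [-0.764  -0.9221  0.3992] [-0.0011 -0.0009 -0.003 ]
```

Emit:
carry_out --pt "-0.13 -0.155 0.05 0 0 0" --pt "-0.26 -0.31 0.12 0 0 0" --pt "-0.39 -0.47 0.2 0 0 0" --pt "-0.52 -0.63 0.27 0 0 0" --pt "-0.65 -0.785 0.34 0 0 0" --pt "-0.764 -0.922 0.4 -0.001 -0.001 -0.003" --pt "-0.764 -0.922 0.4 -0.001 -0.001 -0.003" --pt "-0.764 -0.922 0.4 -0.001 -0.001 -0.003"

```text
time: 1.98
position: [0.4741, 0.0173, 0.1004]
orientation: [0.092, 0.996, 0.001, 0.0]
wrist_force: [-0.6, 0.6, -0.3]
grip_width: 0.603
grip_force: 0.0
```

```bash
python3 -c "
from h import *
go((.4733,.0127,.038),-.19)
im=eyes.get_image('side')[100:200,230:350,::-1]
cv2.imwrite('pics/s1.png',cv2.resize(im,None,fx=5,fy=5,interpolation=cv2.INTER_CUBIC))"
```

```text
t 1.975 pos [0.4741 0.0173 0.1004] F [-0.6  0.6 -0.3] w 0.603
row [-1.000e-04 -1.910e-02  2.496e-01] [0.0014 0.0002 0.0038]
```

View pics/s1.png

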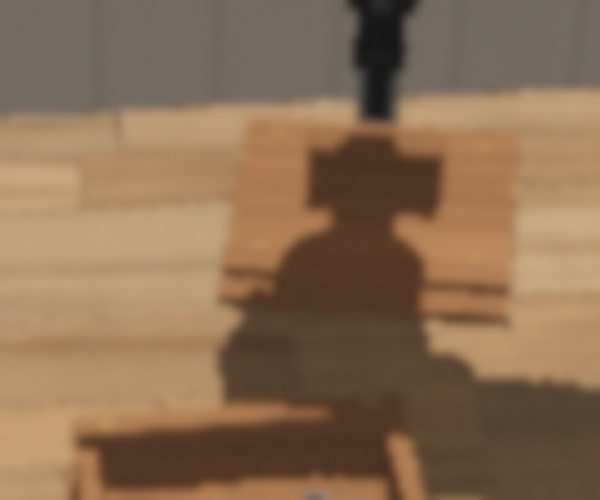

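The finger in the crop (col 378) is centred over the bar (308–441). Descending.

Emit:
carry_out --pt "0 -0.018 0.06 0.001 0 0.004" --pt "0 -0.018 0.12 0.001 0 0.004" --pt "0 -0.018 0.18 0.001 0 0.004" --pt "0 -0.018 0.22 0.001 0 0.004" --pt "0 -0.018 0.244 0.001 0 0.004" --pt "0 -0.018 0.244 0.001 0 0.004"

```text
time: 2.78
position: [0.4736, 0.0123, 0.0395]
orientation: [0.095, 0.995, -0.0, 0.001]
wrist_force: [0.7, 0.1, 0.9]
grip_width: 0.596
grip_force: 0.0
```

```bash
python3 -c "
from h import *
go((.4733,.0127,.039),-.19)"
```

```text
t 2.775 pos [0.4736 0.0123 0.0395] F [0.7 0.1 0.9] w 0.596
row [0.0016 0.0013 0.0019] [ 0.0001  0.0008 -0.0002]
```

Emit:
carry_out --pt "0 0 0 0 0 0" --pt "0 0 0 0 0 0" --pt "0 0 0 0 0 0" --pt "0 0 0 0 0 0" --pt "0 0 0 0 0 0" --pt "0 0 0 0 0 0" --pt "0 0 0 0 0 0" --pt "0 0 0 0 0 0" --grip 1 --grip_force 80

```text
time: 3.78
position: [0.4743, 0.0116, 0.0402]
orientation: [0.095, 0.995, -0.0, 0.001]
wrist_force: [-1.4, -1.3, 6.0]
grip_width: 0.196
grip_force: 79.1
```

Emit:
carry_out --pt "0 0 -0.05 0 0 0" --pt "0 0 -0.12 0 0 0" --pt "0 0 -0.2 0 0 0" --pt "0 0 -0.3 0 0 0" --pt "0 0 -0.4 0 0 0" --pt "0 0 -0.5 0 0 0" --pt "0 0 -0.5 0 0 0" --pt "0 0 -0.5 0 0 0"

```text
time: 4.78
position: [0.4729, 0.012, 0.1636]
orientation: [0.095, 0.995, 0.0, -0.0]
wrist_force: [-0.3, 0.4, -4.4]
grip_width: 0.197
grip_force: 78.5
```

```bash
python3 -c "
from h import *
np.set_printoptions(suppress=True)
print(readout.get_obs())
o=np.array([.5581,.2951]);a=.0455
go((.55,.2,.165),.0455,.15)"
```

```text
{'time': 4.775, 'joint_pos': array([-0.10883964,  0.22337965, -0.37171926,  0.97571027,  0.00003182,
        0.0822384 ]), 'qvel': array([-0.00081586,  0.01071833, -0.0153859 ,  0.00076147,  0.00031399,
        0.00109552]), 'tau': array([ -0.00721821, -39.30951476,  27.13004708,  -0.07357233,
         0.02688321,   0.00050159]), 'position': array([0.47287041, 0.01201479, 0.16359611]), 'orientation': array([ 0.09539375,  0.99543962,  0.00001599, -0.00000621]), 'wrist_force': array([-0.25695401,  0.43590335, -4.40629087]), 'torque': array([-0.04715585,  0.05868087,  0.02652317]), 'grip_force': 78.49832653999329, 'grip_width': 0.19714328943764445}
t 4.775 pos [0.4729 0.012  0.1636] F [-0.3  0.4 -4.4] w 0.197
row [-0.1601  0.7968 -0.0056] [ 0.0951 -0.0113 -0.1503]
```

```bash
cat >> h.py <<'E'
G=np.array([0,-.010,.0402]); B0=np.array([.5577,.3048,0]); BY=.0455
TRAY=R.from_euler("z",BY)
def tip(y,z,sl,x=0,dyaw=0):   # TCP for tongue tip at tray-frame y,z (mm), slant
    Rl=TRAY*R.from_euler("z",dyaw)*R.from_euler("x",-sl)
    p=B0+TRAY.apply(np.array([x,y,z])/1e3)-Rl.apply(np.array([0,.076,0])-G)
    go(p,BY+dyaw,sl)
def now():
    o=readout.get_obs(); Rl=R.from_quat(o["orientation"])*R.from_matrix(np.diag([-1,1,-1.])).inv()
    t=TRAY.inv().apply(o["position"]+Rl.apply(np.array([0,.076,0])-G)-B0)*1e3
    e=(TRAY.inv()*Rl).as_euler("zyx")
    print("t",o["time"],"tip xyz",t.round(1),"yaw/roll/slant",(e*[1,1,-1]).round(4),"F tray",TRAY.inv().apply(o["wrist_force"]).round(1),"tq",TRAY.inv().apply(o["torque"]).round(2),"gf",round(o["grip_force"]))
E
python3 -c "
from h import *
now(); tip(35,95,.15)"
```

```text
t 4.775 tip xyz [ -77.9 -205.   123.4] yaw/roll/slant [-0.2366  0.     -0.    ] F tray [-0.2  0.4 -4.4] tq [-0.04  0.06  0.03] gf 78
t 4.775 pos [0.4729 0.012  0.1636] F [-0.3  0.4 -4.4] w 0.197
row [-0.152   1.0431  0.064 ] [ 0.0951 -0.0113 -0.1503]
```

Emit:
carry_out --pt "-0.01 0.1 0 0 0 0" --pt "-0.03 0.22 0.01 0.01 0 -0.02" --pt "-0.05 0.35 0.02 0.03 0 -0.05" --pt "-0.08 0.5 0.03 0.05 -0.005 -0.08" --pt "-0.1 0.65 0.04 0.07 -0.008 -0.11" --pt "-0.12 0.78 0.05 0.085 -0.01 -0.13" --pt "-0.14 0.88 0.06 0.095 -0.011 -0.15" --pt "-0.152 0.96 0.064 0.095 -0.011 -0.15" --pt "-0.152 0.98 0.064 0.095 -0.011 -0.15" --pt "-0.152 0.98 0.064 0.095 -0.011 -0.15"

```text
time: 6.02
position: [0.5567, 0.2448, 0.1475]
orientation: [-0.023, 0.997, -0.075, 0.001]
wrist_force: [-0.4, -0.8, -5.3]
grip_width: 0.194
grip_force: 78.8
```

```bash
python3 -c "
from h import *
now(); tip(35,70,.15)
for n in('top','side'): cv2.imwrite(f'pics/{n}2.png',eyes.get_image(n)[:,:,::-1])
a=cv2.imread('pics/top2.png')[150:270,190:330]; b=cv2.imread('pics/side2.png')[110:270,230:350]
h=560
f=lambda i:cv2.resize(i,None,fx=3.3,fy=3.3,interpolation=cv2.INTER_CUBIC)
a,b=f(a),f(b); c=np.zeros((max(a.shape[0],b.shape[0]),a.shape[1]+b.shape[1],3),np.uint8)[:,:800+200]
c[:a.shape[0],:a.shape[1]]=a; c[:b.shape[0],a.shape[1]:]=b; c=c[:,:]; print(c.shape)
cv2.imwrite('pics/c2.png',cv2.resize(c,None,fx=.9,fy=.9))"
```

```text
t 6.025 tip xyz [-3.7 19.  94.8] yaw/roll/slant [-0.0002  0.0011  0.1511] F tray [-0.5 -0.8 -5.3] tq [ 0.2  -0.    0.06] gf 79
t 6.025 pos [0.5567 0.2448 0.1475] F [-0.4 -0.8 -5.3] w 0.194
row [-0.015   0.0778  0.0887] [-0.0007 -0.0007 -0.0001]
(528, 858, 3)
```

View pics/c2.png

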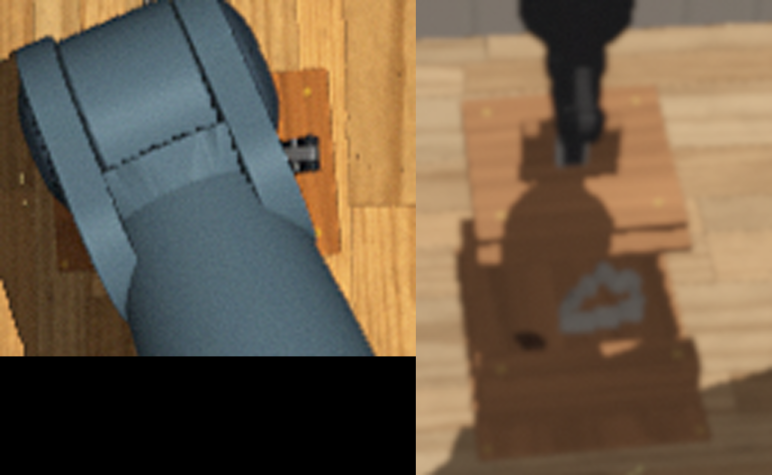

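Both views show the lid held slanted over the tray. Its pins in the composite are at side (487,113), (645,103), (497,212), (665,200) and top (307,91), (318,232). I'll use them to check the grasp offset.

Run:
```python
from h import *
np.set_printoptions(precision=1,suppress=True)
o=readout.get_obs(); Rl=R.from_quat(o["orientation"])*R.from_matrix(np.diag([-1,1,-1.])).inv()
org=o["position"]-Rl.apply(G)
def lidplane(n,u,v,z):
    s,d=ray(n,u,v); s=Rl.inv().apply(s-org);d=Rl.inv().apply(d); return (s+d*(z-s[2])/d[2])*1e3
k=2.97
S=lambda u,v:(230+(u-416)/k,110+v/k); T=lambda u,v:(190+u/k,150+v/k)
for p in[(487,113),(645,103),(497,212),(665,200)]: print("side pin",lidplane("side",*S(*p),.013))
for p in[(307,91),(318,232)]: print("top pin",lidplane("top",*T(*p),.013))
for p in[(478,262),(691,249)]: print("tip low",lidplane("side",*S(*p),0))
for t,s in[((307,91),(487,113)),((318,232),(645,103))]:
    x,e=tri(T(*t),S(*s)); print("tri lid",Rl.inv().apply(x-org)*1e3,e*1e3)
```

```text
side pin [ 52.5 -55.1  13. ]
side pin [-63.6 -53.1  13. ]
side pin [55.1 40.3 13. ]
side pin [-61.6  41.6  13. ]
top pin [ 53.2 -59.6  13. ]
top pin [-57.1 -60.1  13. ]
tip low [71.4 72.4  0. ]
tip low [-74.5  76.2   0. ]
tri lid [ 52.9 -59.2   9.1] 1.4432450451996084
tri lid [-61.  -58.8   7.9] 7.773312140633369
```

Run:
```python
from h import *
np.set_printoptions(precision=1,suppress=True)
o=readout.get_obs(); Rl=R.from_quat(o["orientation"])*R.from_matrix(np.diag([-1,1,-1.])).inv()
org=o["position"]-Rl.apply(G)
L=lambda x:Rl.inv().apply(x-org)*1e3
def proj(n,p):
    c=C[n];T=c["world_from_camera"]; q=T[:3,:3].T@(org+Rl.apply(np.array(p)/1e3)-T[:3,3]); return np.array([c["cx"]-c["fx"]*q[0]/q[2],c["cy"]+c["fy"]*q[1]/q[2]])
ims={n:cv2.imread(f"pics/{n}2.png").astype(float) for n in("top","side")}
def ref(n,p,r=4):
    im=ims[n];u,v=map(round,p); w=im[v-r:v+r+1,u-r:u+r+1]; g=w[:,:,1]-.5*w[:,:,2]
    g=g-cv2.GaussianBlur(g,(0,0),3)
    i=np.unravel_index(g.argmax(),g.shape); a=np.clip(g[max(i[0]-1,0):i[0]+2,max(i[1]-1,0):i[1]+2],0,None)
    yy,xx=np.mgrid[max(i[0]-1,0):max(i[0]-1,0)+a.shape[0],max(i[1]-1,0):max(i[1]-1,0)+a.shape[1]]
    return np.array([u-r+(a*xx).sum()/a.sum(),v-r+(a*yy).sum()/a.sum()]),g.max()
P={}
for n,l in(("side",[(55,-60.5),(-55,-60.5),(55,39.5),(-55,39.5)]),("top",[(55,-60.5),(-55,-60.5)])):
    for x,y in l:
        e=proj(n,(x-1.8,y,13)); q,s=ref(n,e); P[n,x,y]=q; print(n,x,y,"pred",e,"found",q,s)
for x in(55,-55):
    a,e=tri(P["top",x,-60.5],P["side",x,-60.5]); print(L(a),e*1e3)
```

```text
side 55 -60.5 pred [253.4 146.3] found [249.5 142.3] 11.378686216641569
side -55 -60.5 pred [303.5 142.5] found [303.8 143.2] 11.002638635594188
side 55 39.5 pred [258.1 181. ] found [258. 182.] 17.068280283337636
side -55 39.5 pred [311.4 176.8] found [311.1 177.7] 11.455008655440977
top 55 -60.5 pred [293.7 180.6] found [293.  180.3] 34.76900322917221
top -55 -60.5 pred [297.2 228. ] found [296.7 228. ] 25.427942063649414
[ 57.2 -60.6  24.8] 8.618286545819055
[-57.  -59.2  12.3] 0.618990664162789
```

```bash
python3 -c "
from h import *
now(); tip(35,40,.15,1.8)"
```

```text
t 6.125 tip xyz [-3.4 18.6 95.5] yaw/roll/slant [-0.0012  0.0003  0.1509] F tray [ 0.3 -0.6 -3.6] tq [ 0.18 -0.02 -0.03] gf 79
t 6.125 pos [0.5569 0.2443 0.1482] F [ 0.4 -0.6 -3.6] w 0.196
row [-0.0212  0.0982  0.2099] [-0.0005 -0.0002 -0.0008]
```

Emit:
carry_out --pt "-0.011 0.05 0.05 0 0 -0.001" --pt "-0.021 0.08 0.1 0 0 -0.001" --pt "-0.021 0.098 0.15 0 0 -0.001" --pt "-0.021 0.098 0.19 0 0 -0.001" --pt "-0.021 0.098 0.21 0 0 -0.001" --pt "-0.021 0.098 0.21 0 0 -0.001" --pt "-0.021 0.098 0.21 0 0 -0.001"

```text
time: 7.0
position: [0.5625, 0.2619, 0.0936]
orientation: [-0.023, 0.997, -0.075, 0.003]
wrist_force: [-0.4, 0.5, -4.4]
grip_width: 0.195
grip_force: 78.8
```

```bash
python3 -c "
from h import *
now(); tip(46,35.5,.15,1.8)
im=eyes.get_image('side')[110:270,230:350,::-1]
cv2.imwrite('pics/s3.png',cv2.resize(im,None,fx=3.7,fy=3.7,interpolation=cv2.INTER_CUBIC))"
```

```text
t 7.0 tip xyz [ 2.9 35.9 41. ] yaw/roll/slant [ 0.0006 -0.002   0.1499] F tray [-0.4  0.5 -4.4] tq [0.27 0.01 0.  ] gf 79
t 7.0 pos [0.5625 0.2619 0.0936] F [-0.4  0.5 -4.4] w 0.195
row [0.0041 0.0432 0.0158] [0.0001 0.0013 0.0004]
```

View pics/s3.png

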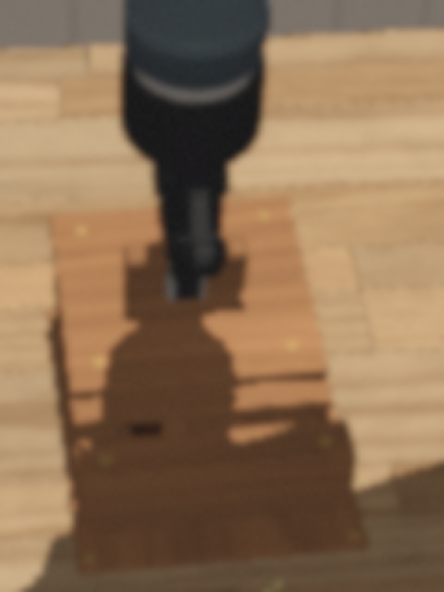

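The lid sits square over the tray, with the tongue edge just short of the rail lip (crop rows ~420–440). Moving to the mouth slowly.

Emit:
carry_out --pt "0.004 0.015 0.008 0 0.001 0" --pt "0.004 0.03 0.013 0 0.001 0" --pt "0.004 0.043 0.016 0 0.001 0" --pt "0.004 0.043 0.016 0 0.001 0" --pt "0.004 0.043 0.016 0 0.001 0"

```text
time: 7.68
position: [0.5606, 0.2718, 0.0875]
orientation: [-0.023, 0.997, -0.075, 0.001]
wrist_force: [-0.3, -0.0, -3.3]
grip_width: 0.194
grip_force: 78.8
```

```bash
python3 -c "
from h import *
now(); tip(62,35,.15,1.8)"
```

```text
t 7.675 tip xyz [ 1.3 46.  34.9] yaw/roll/slant [0.001  0.0004 0.1503] F tray [-0.3 -0.  -3.3] tq [ 0.21  0.   -0.  ] gf 79
t 7.675 pos [0.5606 0.2718 0.0875] F [-0.3 -0.  -3.3] w 0.194
row [-0.0015  0.0633 -0.0101] [-0.0002 -0.0003  0.0007]
```

Emit:
carry_out --pt "-0.001 0.01 -0.002 0 0 0" --pt "-0.001 0.02 -0.003 0 0 0" --pt "-0.001 0.03 -0.005 0 0 0" --pt "-0.001 0.04 -0.006 0 0 0" --pt "-0.001 0.05 -0.008 0 0 0" --pt "-0.001 0.05 -0.008 0 0 0" --pt "-0.001 0.05 -0.008 0 0 0"

```text
time: 8.55
position: [0.5603, 0.2845, 0.0876]
orientation: [-0.023, 0.997, -0.075, 0.001]
wrist_force: [-0.0, 0.8, -3.6]
grip_width: 0.195
grip_force: 78.8
```

```bash
python3 -c "
from h import *
now(); tip(62,35,.15,1.8)"
```

```text
t 8.55 tip xyz [ 1.5 58.6 35. ] yaw/roll/slant [0.001  0.0005 0.1503] F tray [ 0.   0.8 -3.6] tq [ 0.29 -0.03 -0.04] gf 79
t 8.55 pos [0.5603 0.2845 0.0876] F [-0.   0.8 -3.6] w 0.195
row [-0.0007  0.0135 -0.0021] [-0.0002 -0.0003  0.0006]
```

Free so far. I'll advance 4 mm, then in 1 mm steps.

Emit:
carry_out --pt "0 0.005 -0.001 0 0 0" --pt "0 0.01 -0.0015 0 0 0" --pt "0 0.016 -0.0025 0 0 0" --pt "0 0.016 -0.0025 0 0 0" --pt "0 0.016 -0.0025 0 0 0"

```text
time: 9.18
position: [0.56, 0.2881, 0.0876]
orientation: [-0.023, 0.997, -0.075, 0.001]
wrist_force: [-0.4, -3.3, -3.0]
grip_width: 0.201
grip_force: 78.9
```

```bash
python3 -c "
from h import *
now()"
```

```text
t 9.175 tip xyz [ 1.5 62.1 34.9] yaw/roll/slant [0.0007 0.0008 0.151 ] F tray [-0.5 -3.3 -3. ] tq [-0.35  0.08 -0.05] gf 79
```

Emit:
carry_out --pt "0 0.004 -0.0006 0 0 0" --pt "0 0.008 -0.0012 0 0 0" --pt "0 0.008 -0.0012 0 0 0" --pt "0 0.008 -0.0012 0 0 0"

```text
time: 9.68
position: [0.5599, 0.2896, 0.0876]
orientation: [-0.023, 0.997, -0.076, 0.001]
wrist_force: [-0.8, -5.1, -2.9]
grip_width: 0.199
grip_force: 79.1
```

```bash
python3 -c "
from h import *
now()"
```

```text
t 9.675 tip xyz [ 1.4 63.6 34.9] yaw/roll/slant [0.0005 0.0008 0.1522] F tray [-1.1 -5.1 -2.9] tq [-0.91  0.15 -0.1 ] gf 79
```

Emit:
carry_out --pt "0 0.004 -0.0006 0 0 0" --pt "0 0.008 -0.0012 0 0 0" --pt "0 0.008 -0.0012 0 0 0" --pt "0 0.008 -0.0012 0 0 0"

```text
time: 10.18
position: [0.5598, 0.2909, 0.0878]
orientation: [-0.023, 0.997, -0.077, 0.001]
wrist_force: [-1.2, -6.8, -0.7]
grip_width: 0.195
grip_force: 79.2
```

```bash
python3 -c "
from h import *
now()
a=eyes.get_image('side')[150:270,230:350,::-1]; now()
cv2.imwrite('pics/s4.png',cv2.resize(a,None,fx=5,fy=5,interpolation=cv2.INTER_CUBIC))"
```

```text
t 10.175 tip xyz [ 1.5 64.8 34.9] yaw/roll/slant [0.0002 0.0007 0.1538] F tray [-1.5 -6.7 -0.7] tq [-1.31  0.23 -0.09] gf 79
t 10.225 tip xyz [ 1.5 64.8 34.9] yaw/roll/slant [0.0002 0.0007 0.1539] F tray [-1.  -7.8 -0.6] tq [-1.32  0.22 -0.14] gf 79
```

View pics/s4.png

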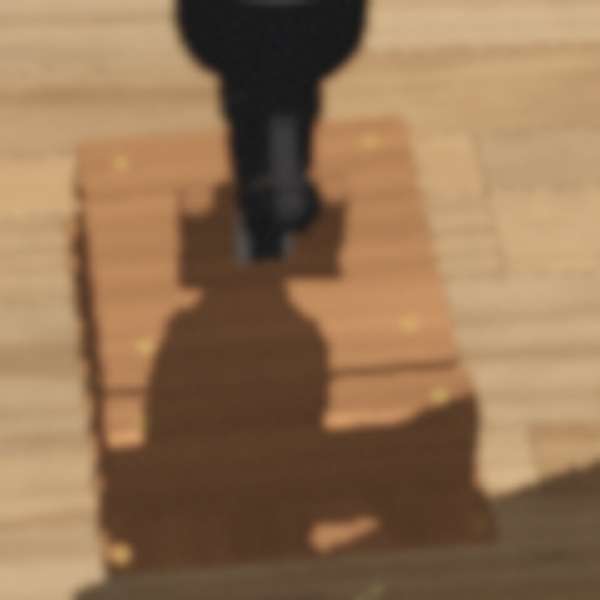

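The rail pins at (142,425) and (440,395) stay visible above the tongue. The force rises softly, about 1.5 N/mm, so the tongue is under the lip and on the cork. I'll push about 1.3 mm further.

Emit:
carry_out --pt "0 0.004 -0.0006 0 0 0" --pt "0 0.008 -0.0012 0 0 0" --pt "0 0.008 -0.0012 0 0 0" --pt "0 0.008 -0.0012 0 0 0"

```text
time: 10.72
position: [0.5598, 0.292, 0.0879]
orientation: [-0.023, 0.997, -0.078, 0.001]
wrist_force: [-0.7, -8.9, 0.4]
grip_width: 0.196
grip_force: 79.3
```

```bash
python3 -c "
from h import *
now(); tip(66.1,34.6,.10,1.6)"
```

```text
t 10.725 tip xyz [ 1.5 65.9 34.8] yaw/roll/slant [-1.000e-04  8.000e-04  1.556e-01] F tray [-1.1 -8.8  0.4] tq [-1.78  0.23 -0.2 ] gf 79
t 10.725 pos [0.5598 0.292  0.0879] F [-0.7 -8.9  0.4] w 0.196
row [-0.0005 -0.0074  0.0202] [-0.0354 -0.0005 -0.0001]
```

Emit:
carry_out --pt "0 -0.002 0.005 -0.009 0 0" --pt "0 -0.004 0.01 -0.018 0 0" --pt "0 -0.0055 0.015 -0.027 0 0" --pt "0 -0.007 0.02 -0.0355 0 0" --pt "0 -0.007 0.02 -0.0355 0 0" --pt "0 -0.007 0.02 -0.0355 0 0"

```text
time: 11.48
position: [0.5599, 0.2896, 0.0832]
orientation: [-0.022, 0.999, -0.05, 0.001]
wrist_force: [-0.9, -9.0, 0.2]
grip_width: 0.197
grip_force: 79.5
```

```bash
python3 -c "
from h import *
now(); tip(66.1,34.2,.06,1.6)"
```

```text
t 11.475 tip xyz [ 1.5 66.3 34.7] yaw/roll/slant [-0.0004  0.0007  0.0996] F tray [-1.3 -9.   0.2] tq [-1.73  0.31 -0.06] gf 79
t 11.475 pos [0.5599 0.2896 0.0832] F [-0.9 -9.   0.2] w 0.197
row [-0.0003 -0.0065  0.0157] [-0.0252 -0.0005 -0.0003]
```

Emit:
carry_out --pt "0 -0.002 0.004 -0.006 0 0" --pt "0 -0.004 0.008 -0.012 0 0" --pt "0 -0.005 0.012 -0.019 0 0" --pt "0 -0.006 0.0155 -0.025 0 0" --pt "0 -0.006 0.0155 -0.025 0 0" --pt "0 -0.006 0.0155 -0.025 0 0"

```text
time: 12.22
position: [0.56, 0.2878, 0.0795]
orientation: [-0.022, 0.999, -0.03, 0.0]
wrist_force: [-0.6, -9.3, 1.4]
grip_width: 0.197
grip_force: 79.6
```

```bash
python3 -c "
from h import *
now(); tip(66.4,34,.03,1.6)"
```

```text
t 12.225 tip xyz [ 1.6 66.3 34.2] yaw/roll/slant [-0.0005  0.0006  0.0601] F tray [-1.  -9.3  1.4] tq [-1.7   0.29 -0.07] gf 80
t 12.225 pos [0.56   0.2878 0.0795] F [-0.6 -9.3  1.4] w 0.197
row [-0.0001 -0.0044  0.0113] [-0.0191 -0.0004 -0.0003]
```

Emit:
carry_out --pt "0 -0.001 0.003 -0.005 0 0" --pt "0 -0.002 0.006 -0.01 0 0" --pt "0 -0.003 0.009 -0.015 0 0" --pt "0 -0.004 0.011 -0.019 0 0" --pt "0 -0.004 0.011 -0.019 0 0"

```text
time: 12.85
position: [0.5601, 0.2866, 0.0767]
orientation: [-0.022, 1.0, -0.015, 0.0]
wrist_force: [-0.6, -9.6, -0.9]
grip_width: 0.197
grip_force: 79.5
```

```bash
python3 -c "
from h import *
now(); tip(66.3,34,.0,1.6)"
```

```text
t 12.85 tip xyz [ 1.6 66.5 34. ] yaw/roll/slant [-0.0007  0.0007  0.0302] F tray [-1.1 -9.6 -0.9] tq [-1.73  0.23 -0.07] gf 80
t 12.85 pos [0.5601 0.2866 0.0767] F [-0.6 -9.6 -0.9] w 0.197
row [-0.0002 -0.0054  0.0104] [-0.0192 -0.0004 -0.0005]
```

Emit:
carry_out --pt "0 -0.001 0.003 -0.005 0 0" --pt "0 -0.002 0.006 -0.01 0 0" --pt "0 -0.004 0.009 -0.015 0 0" --pt "0 -0.005 0.0104 -0.0192 0 0" --pt "0 -0.005 0.0104 -0.0192 0 0"

```text
time: 13.48
position: [0.5602, 0.2854, 0.074]
orientation: [-0.022, 1.0, -0.0, -0.0]
wrist_force: [-0.5, -9.1, -0.1]
grip_width: 0.196
grip_force: 79.6
```

```bash
python3 -c "
from h import *
now(); tip(66,33,.0,1.6)"
```

```text
t 13.475 tip xyz [ 1.6 66.5 33.8] yaw/roll/slant [-0.0008  0.0006  0.    ] F tray [-0.9 -9.1 -0.1] tq [-1.7   0.22 -0.1 ] gf 80
t 13.475 pos [0.5602 0.2854 0.074 ] F [-0.5 -9.1 -0.1] w 0.196
row [-0.     -0.0019  0.0033] [-0.     -0.0004 -0.0005]
```

Emit:
carry_out --pt "0 0 0.002 0 0 0" --pt "0 0 0.004 0 0 0" --pt "0 0 0.004 0 0 0"

```text
time: 13.85
position: [0.5602, 0.2855, 0.0734]
orientation: [-0.022, 1.0, -0.0, -0.0]
wrist_force: [-1.6, -9.6, 1.8]
grip_width: 0.197
grip_force: 79.9
```

```bash
python3 -c "
from h import *
now()"
```

```text
t 13.85 tip xyz [ 1.6 66.6 33.2] yaw/roll/slant [-0.0005  0.0004  0.0001] F tray [-2.  -9.5  1.8] tq [-1.82  0.24 -0.07] gf 80
```

Emit:
carry_out --pt "0 -0.004 0.001 0 0 0" --pt "0 -0.008 0.001 0 0 0" --pt "0 -0.012 0.001 0 0 0" --pt "0 -0.012 0.001 0 0 0" --pt "0 -0.012 0.001 0 0 0"

```text
time: 14.48
position: [0.5603, 0.2845, 0.0733]
orientation: [-0.023, 1.0, 0.002, -0.0]
wrist_force: [-2.1, -4.5, 4.0]
grip_width: 0.196
grip_force: 80.1
```

```bash
python3 -c "
from h import *
now()"
```

```text
t 14.475 tip xyz [ 1.6 65.8 33.4] yaw/roll/slant [ 0.0007  0.0001 -0.0039] F tray [-2.3 -4.4  4. ] tq [-1.2   0.41 -0.15] gf 80
```

Emit:
carry_out --pt "0 -0.004 -0.002 0 0 0" --pt "0 -0.008 -0.002 0 0 0" --pt "0 -0.008 -0.002 0 0 0" --pt "0 -0.008 -0.002 0 0 0"

```text
time: 14.98
position: [0.5604, 0.2843, 0.0735]
orientation: [-0.024, 1.0, 0.004, -0.0]
wrist_force: [-2.2, 4.2, 1.0]
grip_width: 0.194
grip_force: 79.6
```

```bash
python3 -c "
from h import *
now()"
```

```text
t 14.975 tip xyz [ 1.6 65.7 33.9] yaw/roll/slant [ 0.0017  0.0003 -0.0078] F tray [-2.   4.3  1. ] tq [ 0.26  0.37 -0.32] gf 80
```

The lid is caught behind the ledge: Fy has reversed with no further motion. I'll ease off and release.

Emit:
carry_out --pt "0 0.003 0 0.002 0 0" --pt "0 0.004 0 0.002 0 0" --pt "0 0.004 0 0.002 0 0"

```text
time: 15.35
position: [0.5603, 0.2844, 0.0734]
orientation: [-0.023, 1.0, 0.001, -0.0]
wrist_force: [-2.9, 3.7, 1.7]
grip_width: 0.197
grip_force: 79.8
```

Emit:
carry_out --pt "0 0 0 0 0 0" --pt "0 0 0 0 0 0" --pt "0 0 0 0 0 0" --pt "0 0 0 0 0 0" --pt "0 0 0 0 0 0" --grip 0

```text
time: 15.98
position: [0.5604, 0.2837, 0.0732]
orientation: [-0.023, 1.0, 0.001, -0.0]
wrist_force: [0.1, -0.5, -0.5]
grip_width: 0.503
grip_force: 0.0
```

Emit:
carry_out --pt "0 0 -0.04 0 0 0" --pt "0 0 -0.1 0 0 0" --pt "0 0 -0.2 0 0 0" --pt "0 0 -0.32 0 0 0" --pt "0 -0.15 -0.45 0 0 0" --pt "0 -0.35 -0.5 0 0 0" --pt "0 -0.6 -0.5 0 0 0" --pt "0 -0.8 -0.5 0 0 0" --pt "0 -0.95 -0.5 0 0 0" --pt "0 -0.95 -0.5 0 0 0"

```text
time: 17.23
position: [0.572, 0.0438, 0.1993]
orientation: [-0.021, 1.0, 0.001, 0.001]
wrist_force: [0.7, 1.4, 0.2]
grip_width: 0.499
grip_force: 0.0
```

Run:
```python
from h import *
for n in('top','side'): cv2.imwrite(f'pics/{n}5.png',eyes.get_image(n)[:,:,::-1])
a=cv2.imread('pics/top5.png')[150:270,190:310]; b=cv2.imread('pics/side5.png')[150:270,230:350]
cv2.imwrite('pics/c5.png',cv2.resize(np.hstack([a,b]),None,fx=3.3,fy=3.3,interpolation=cv2.INTER_CUBIC))
```

```text
(no output)
```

View pics/c5.png

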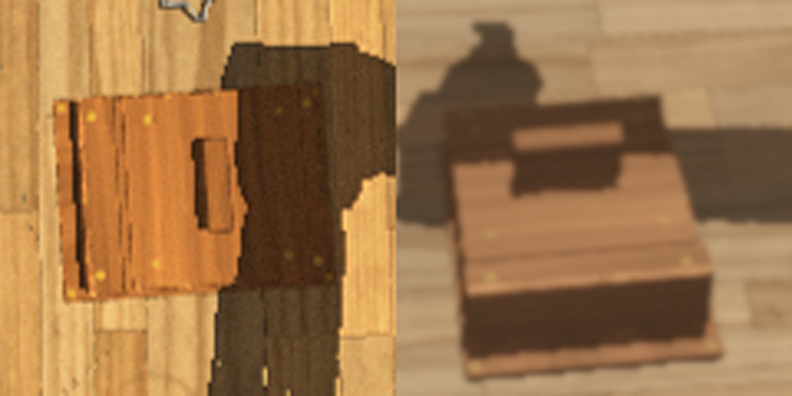

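The lid sits flat and square between rail and ledge. Top-crop pins are lid (149,119), (156,263), (279,110), (289,255), ledge (306,103), (318,260) and rail (91,117), (101,274). A quick numeric check comes before handing in.

Run:
```python
from h import *
f=lambda u,v,z:(TRAY.inv().apply(onz("top",190+(u+.5)/3.3-.5,150+(v+.5)/3.3-.5,z)-B0)*1e3).round(1)
for p in[(149,119),(156,263),(279,110),(289,255)]: print("lid",f(*p,.046))
for p in[(306,103),(318,260)]: print("ledge",f(*p,.042))
for p in[(91,117),(101,274)]: print("rail",f(*p,.052))
# triangulated heights of front lid pins
for t,s in[((149,119),(491,235)),((156,263),(666,221))]:
    x,e=tri((190+(t[0]+.5)/3.3-.5,150+(t[1]+.5)/3.3-.5),(230+(s[0]-396+.5)/3.3-.5,150+(s[1]+.5)/3.3-.5)); print(TRAY.inv().apply(x-B0)*1e3,e*1e3)
```

```text
lid [55.6 28.8 46. ]
lid [-53.9  30.5  46. ]
lid [ 55.5 -70.4  46. ]
lid [-54.7 -70.1  46. ]
ledge [ 59.8 -91.4  42. ]
ledge [-60.  -91.8  42. ]
rail [59.6 72.3 52. ]
rail [-59.3  72.   52. ]
[55.36241339 29.04472423 44.01540807] 0.8599101182232064
[-54.74798155  30.8045924   45.0086533 ] 1.754284810056042
```

```bash
python3 -c "
from bench import ticket; print(ticket.hand_in())"
```

```text
the job is handed in; nothing more can be done
None
```

The lid is on the tray: tongue under the lip, flat behind the end ledge, square with the tray and let go. The push on the cork stayed under 10 N, and I handed the job in at about 17 s.

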